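Clamp the glued mallet head with a pump clamp and hold the pressure

TASK

One of the two bench clamps holds the freshly glued bat-mallet head, the one with the dark seam across it: pump that clamp's light blue trigger, squeezing it towards the grip and letting it out again, until the jaw's pad presses on the head and the green band on the pad's rod shows behind the jaw, but no red (that would crush the joint). The clamp does not keep its pressure by itself, so finish with the trigger still held squeezed, at rest, green showing. Move the jaw only by its trigger, do not push on either head, and leave the other clamp and everything else on the shelf as it is.

Things in the scene. Friction and masses are not known exactly. Their poses are not given: they have to be found in the camera images.
- bench: Brown wooden board 360 x 300 x 20 mm, fixed to the shelf, carrying two identical grey one-hand pump clamps side by side. Origin at the middle of the board's underside; its x axis runs along both clamp bars from the grips towards the moving jaws, y to the left clamp, z up. Left clamp's centre line at y = +95 mm, right clamp's at y = -95 mm (bench frame).
- handle_left (a point): Centre of the left clamp's fixed upright grey grip post: 24 mm along bench x, 26 mm along y, 85 to 165 mm above the shelf (this point 125 mm). Bench axes. In front (+x) stands the light blue trigger plate, 12 x 24 mm, 92 to 160 mm above the shelf. Over post and trigger together: 64 mm let out, 42 mm squeezed. The steel fixed jaw's near face is 93 mm ahead (+x), top 98 mm high.
- trigger_left (a joint): Travel of the left trigger straight back to its post, m: 0 let out, 0.022 fully squeezed. A spring (2.4 to 4.2 N) lets it out again. Squeezing draws the toothed bar and moving jaw along with it, after up to 6 mm of lost motion (6 mm teeth); on the way back the pawl slips over the teeth and the jaw stays.
- jaw_left (a joint): Travel of the left clamp's bar and moving jaw towards the fixed jaw (towards -x of the bench), m: 0 fully open, at most 0.085. Friction of 4 N keeps it in place but is too weak to hold clamping pressure: once the trigger is let go the squeeze is lost.
- jaw_plate_left (a point): Middle of the back (+x) face of the left clamp's moving jaw plate (18 mm thick, 44 mm wide, top 107 mm above the shelf), where the end of the pad's rod is flush while the pad is free. Bench axes.
- pad_face_left (a point): Centre of the face (towards -x of the bench) of the left clamp's black round pad, 38 mm diameter, 75 mm above the shelf, sprung on a rod in the moving jaw. The mallet head lies between it and the fixed jaw.
- pad_left (a joint): How far the left pad is pressed back into its jaw, m: 0 free, 0.022 bottomed; 3 N to start, then 0.75 N per mm. The rod comes out behind the jaw plate by this much: first 4 mm of white, then 10 mm of green (0.004 to 0.014: right pressure), then red (too hard; the joint is crushed at 0.017).
- handle_right (a point): Centre of the right clamp's fixed upright grey grip post: 24 mm along bench x, 26 mm along y, 85 to 165 mm above the shelf (this point 125 mm). Bench axes. In front (+x) stands the light blue trigger plate, 12 x 24 mm, 92 to 160 mm above the shelf. Over post and trigger together: 64 mm let out, 42 mm squeezed. The steel fixed jaw's near face is 93 mm ahead (+x), top 98 mm high.
- trigger_right (a joint): Travel of the right trigger straight back to its post, m: 0 let out, 0.022 fully squeezed. A spring (2.4 to 4.2 N) lets it out again. Squeezing draws the toothed bar and moving jaw along with it, after up to 6 mm of lost motion (6 mm teeth); on the way back the pawl slips over the teeth and the jaw stays.
- jaw_right (a joint): Travel of the right clamp's bar and moving jaw towards the fixed jaw (towards -x of the bench), m: 0 fully open, at most 0.085. Friction of 4 N keeps it in place but is too weak to hold clamping pressure: once the trigger is let go the squeeze is lost.
- jaw_plate_right (a point): Middle of the back (+x) face of the right clamp's moving jaw plate (18 mm thick, 44 mm wide, top 107 mm above the shelf), where the end of the pad's rod is flush while the pad is free. Bench axes.
- pad_face_right (a point): Centre of the face (towards -x of the bench) of the right clamp's black round pad, 38 mm diameter, 75 mm above the shelf, sprung on a rod in the moving jaw. The mallet head lies between it and the fixed jaw.
- pad_right (a joint): How far the right pad is pressed back into its jaw, m: 0 free, 0.022 bottomed; 3 N to start, then 0.75 N per mm. The rod comes out behind the jaw plate by this much: first 4 mm of white, then 10 mm of green (0.004 to 0.014: right pressure), then red (too hard; the joint is crushed at 0.017).
- head_glued_c (a point): Centre of the pale willow mallet head with a 5 mm wide dark brown glue seam running across its top and sides in the middle: the one to clamp. Block 52 mm along the clamp bar, 50 mm wide, 50 mm high, about 0.11 kg, loose on a clamp's bed (50 mm above the shelf) with 0 to 3 mm between it and the fixed jaw. Either head may be in either clamp.
- head_sound_c (a point): Centre of the pale willow mallet head with no seam: leave it alone. Block 52 mm along the clamp bar, 50 mm wide, 50 mm high, about 0.11 kg, loose on a clamp's bed (50 mm above the shelf) with 0 to 3 mm between it and the fixed jaw. Either head may be in either clamp.
- ball1_c (a point): Centre of a red cricket ball, 72 mm diameter, in the grey plastic cradle. Leave alone.
- ball2_c (a point): Centre of a red cricket ball, 72 mm diameter, in the grey plastic cradle. Leave alone.
- bail1_c (a point): Middle of a pale wooden bail, 109 mm long (its x axis), 24 mm thick, lying on the shelf. Leave alone.
- bail2_c (a point): Middle of a pale wooden bail, 109 mm long (its x axis), 24 mm thick, lying on the shelf. Leave alone.
- bail3_c (a point): Middle of a pale wooden bail, 109 mm long (its x axis), 24 mm thick, lying on the shelf. Leave alone.
- bail4_c (a point): Middle of a pale wooden bail, 109 mm long (its x axis), 24 mm thick, lying on the board between the clamps. Leave alone.
- spike_key_c (a point): Steel spike key, about 105 mm long, flat on the shelf. Leave alone.
- whistle_c (a point): White plastic whistle, about 50 mm long, on the board between the moving jaws. Leave alone.
- cabinet_door0_handle (a point): Handle of the half-open swing door of the small pine cabinet (270 mm tall) on the right. Leave alone.
There are look-alikes about, which are no part of the job. Leave any purple look-alike of the part that bears head_glued_c alone.

How it is judged (in metres and radians):
On the way, in this order (a step that is already met when the one before it is completed fails the run):
1. the trigger of the clamp that holds the glued head is squeezed by at least 8 mm (((y of head_glued_c in the frame of bench above 0 m and value of joint trigger_left above 0.008 m) or (y of head_glued_c in the frame of bench below 0 m and value of joint trigger_right above 0.008 m))), for 0.05 s.
2. that trigger is let out again for the next pump, its jaw having moved up by 5 mm or more (((y of head_glued_c in the frame of bench above 0 m and value of joint trigger_left below 0.005 m and distance of jaw_plate_left from where it was at the start of the episode above 0.005 m) or (y of head_glued_c in the frame of bench below 0 m and value of joint trigger_right below 0.005 m and distance of jaw_plate_right from where it was at the start of the episode above 0.005 m))), for 0.05 s.
3. the pad presses on the glued head, the trigger held by the fingers (((y of head_glued_c in the frame of bench above 0 m and value of joint pad_left above 0.0035 m and contact force between pad_left and head_glued above 3 N and contact force between the fingers and trigger_left above 3 N) or (y of head_glued_c in the frame of bench below 0 m and value of joint pad_right above 0.0035 m and contact force between pad_right and head_glued above 3 N and contact force between the fingers and trigger_right above 3 N))), for 0.1 s.
At the end, for the whole second after the job is handed in: The pad of the clamp with the glued head is pressed in 3.5 to 14.5 mm against the head, which stands upright pinched between pad and fixed jaw (over 3 N on each), the jaw at rest, the fingers still pressing that clamp's trigger with over 3 N, the other clamp's jaw within 4 mm of where it was (((y of head_glued_c in the frame of bench above 0 m and value of joint pad_left between 0.0035 and 0.0145 m and contact force between each of pad_left, bench and head_glued above 3 N and contact force between the fingers and trigger_left above 3 N and angle between head_glued_c's own z axis and vertical below 0.1 rad and velocity of joint jaw_left between -0.01 and 0.01 m/s and distance of jaw_plate_right from where it was at the start of the episode below 0.004 m) or (y of head_glued_c in the frame of bench below 0 m and value of joint pad_right between 0.0035 and 0.0145 m and contact force between each of pad_right, bench and head_glued above 3 N and contact force between the fingers and trigger_right above 3 N and angle between head_glued_c's own z axis and vertical below 0.1 rad and velocity of joint jaw_right between -0.01 and 0.01 m/s and distance of jaw_plate_left from where it was at the start of the episode below 0.004 m))); the arm keeps its last pose, push and grip.
It fails at once if the glued head is crushed: pad pressed in by more than 17 mm ((y of head_glued_c in the frame of bench above 0 m and value of joint pad_left above 0.017 m) or (y of head_glued_c in the frame of bench below 0 m and value of joint pad_right above 0.017 m)).
It fails at once if the other clamp's jaw is moved by more than 4 mm ((y of head_glued_c in the frame of bench above 0 m and distance of jaw_plate_right from where it was at the start of the episode above 0.004 m) or (y of head_glued_c in the frame of bench below 0 m and distance of jaw_plate_left from where it was at the start of the episode above 0.004 m)).
It fails at once if the robot pushes a moving jaw, its pad or a mallet head directly (over 1.5 N) (contact force between any of the fingers, the arm and jaw_left above 1.5 N or contact force between any of the fingers, the arm and jaw_right above 1.5 N or contact force between any of the fingers, the arm and head_glued above 1.5 N or contact force between any of the fingers, the arm and head_sound above 1.5 N).
It fails at once if the sound head is moved by more than 8 mm (distance of head_sound_c from where it was at the start of the episode above 0.008 m).
It fails at once if a bystander (ball, bail, spike key, whistle, cabinet door) is moved by more than 15 mm (distance of any of ball1_c, ball2_c, bail1_c, bail2_c, bail3_c, bail4_c, spike_key_c, whistle_c, cabinet_door0_handle from where it was at the start of the episode above 0.015 m).
It also fails if it takes over 42 s, if anything falls off the work surface, if the arm or the gripper's body presses on something with over 40 N, if the wrist force passes 120 N, or if a joint passes its speed limit or range.

ROBOT

A 6-joint arm with a two-finger parallel gripper is mounted at the origin on the work surface. World frame = base frame: x ahead of the robot, y to its left, z up, the work surface at z = 0. Lengths are in mm, angles in rad, forces in N, time in s.
With the tool pointing down it reaches from about 225 to 875 mm from the base axis. Payload 3.4 kg.
Tool frame: the origin (TCP) lies midway between the tips of the shut fingers; the grasp point (between the pads) lies 19 mm behind it; x points along the fingers, y is the direction in which the jaws open and shut, and the axes are right-handed (so a half turn about x gives the same grasp; the last joint's range is limited). The gripper opens to 85 mm and grips with 20 to 120 N. Pads are 22 mm wide; open, the fingers measure 114 mm over their backs; the gripper's body (76 mm by 85 mm) begins 54 mm behind the grasp point. The pads swing forward as they close: fully open they stand 13 mm farther back than shut.
Start: joints at [1.124, 0.276, 1.505, -0, 1.361, -0.121], TCP at [184.056, 544.781, 231.328] pointing down, gripper open.
Joint ranges: [-2.89, 2.89], [-0.75, 2.08], [0.22, 2.7], [-1.18, 4.32], [0.11, 2.71], [-2.7, 2.7]. Speed limits (rad/s): [2.57, 2.57, 3.14, 3.14, 3.14, 3.14].

INTERFACE

Orientations are given as [roll, pitch, yaw] about the fixed x, y, z axes, in that order (R = Rz(yaw) Ry(pitch) Rx(roll)).
In Python, from workcell import bot, camera, get_calibration gives the robot as it stands.
- The arm moves only by the tool jog_arm, never from a script. Its argument "targets" is a list of rows, each a list of 7 numbers: the shift along the tool's x, y, z in cm, then the turn, a rotation vector about the tool's x, y, z in rad, then the opening, from -1 (shut) to 1 (fully open). In form: [[tx, ty, tz, rx, ry, rz, grip], ...]. A call has 1 to 5 rows; each row is the pose to reach, as a shift and turn from the pose commanded when the call began, along the tool's axes at that moment; what a row does not reach only later rows make up. A row lasts 1/8 s, in which the tool goes at most 62.5 mm and 10.7 degrees, less where a joint would pass 70% of its speed; a pose out of reach is approached as far as the arm can. A call with a gripper value outside its range is refused whole. The fingers move at their own pace and stop on an object; "grip_force" is the grip in N (left out, the last holds). Time passes only in rows, so rows that repeat a pose let the fingers close. It gives the time, the measured TCP pose, the force and the opening at its end, in the units of the state.
- bot.get_state(): the state, without advancing time (a new reading comes with each control period).
- camera(name): name is "scene" or "side" or "wrist"; returns the picture (420x560x3 uint8, red, green, blue); there is no depth.
- get_calibration(name): a dict with "K" (3x3 intrinsics, pixels), "R" (3x3) and "t" (3): a world point X has camera coordinates R X + t. Camera axes: x right, y down, z forward; pixel columns grow to the right and rows downward; lengths in mm; the calibration is good to about 2 mm. A picture is of the moment at which its call begins: read the wrist's pose just before it. get_calibration takes no time and is no camera call; for the wrist camera it gives the pose at the moment of the call.
- bot.job_done(): hands the job in, once; it reports no verdict.
The state is a dict: "time_s": time; "qpos": joint angles; "joint_vel": joint speeds; "joint_efforts": joint torques, N m; "eef_pos": TCP position; "tcp_rot": TCP orientation; "contact_force": force on the tool from outside, world axes, zero at the start; "moment": the same for the moment, N m; "finger_gap": finger opening in mm.
Only numpy, scipy, OpenCV 4.12 (cv2) and the standard library are available. Lean on these libraries where they do the work, as an engineer would, in place of code of your own. Each camera call takes 0.05 s, during which the arm holds its last target.

## Working session

There is one attempt and no reset: what is moved stays moved. The work goes in short steps, Python scripts to look and compute and a tool call to move; the robot and the scene stay as the last step left them, time stands still between calls to the robot, and variables do not carry over. Pictures are saved under pics/ and viewed, and the job is handed in when it is done.

Besides the shell and the picture viewer there is one more tool, called as a command line: name --pt "numbers of a row" for each row, then --argument value for the rest. jog_arm: Moves the arm, as the interface text tells. Its arguments: {"type":"object","properties":{"targets":{"type":"array"},"grip_force":{"type":"number"}},"required":["targets"]}

```bash
mkdir -p pics; ls; python3 - <<'E'
from workcell import bot,camera,get_calibration
import cv2
for n in ("scene","side","wrist"):
    c=get_calibration(n); im=camera(n); cv2.imwrite(f"pics/{n}0.png",im[:,:,::-1])
    print(n,c["K"],c["R"],c["t"])
print(bot.get_state())
E
```

```text
pics
scene [[419.10190294   0.         277.80735001]
 [  0.         419.10190294 210.87988697]
 [  0.           0.           1.        ]] [[-0.73364921  0.67950488  0.00565311]
 [ 0.55076755  0.59948536 -0.58075159]
 [-0.39801249 -0.42295439 -0.8140612 ]] [ 395.6487021  -210.38262925 1475.56564656]
side [[536.21965582   0.         283.56696423]
 [  0.         536.21965582 211.20252092]
 [  0.           0.           1.        ]] [[ 0.76903999 -0.63888767 -0.02000098]
 [-0.39007881 -0.44429634 -0.80649816]
 [ 0.50637537  0.62803129 -0.5908982 ]] [-408.86525378  313.60176634 1280.07801585]
wrist [[295.78064447   0.         280.01155887]
 [  0.         295.78064447 212.02208243]
 [  0.           0.           1.        ]] [[ 3.19666763e-01  9.47529686e-01 -8.08925572e-04]
 [ 9.06563221e-01 -3.05597425e-01  2.91124269e-01]
 [ 2.75601682e-01 -9.37960949e-02 -9.56684904e-01]] [-575.0600108   -37.39761061  378.23641597]
{'time_s': 0.15, 'qpos': array([ 1.12399588e+00,  2.76460944e-01,  1.50587362e+00,  9.55529986e-06,
        1.36069557e+00, -1.21013489e-01]), 'joint_vel': array([-0.00261451, -0.00177231, -0.00355552,  0.00049679, -0.00050652,
       -0.00087877]), 'joint_efforts': array([ 4.99703310e-04, -4.17144692e+01, -2.46032614e+01, -2.62734902e-04,
        7.71173160e-03,  3.08256597e-05]), 'eef_pos': array([183.86324637, 544.38141697, 230.61955669]), 'tcp_rot': array([-1.69830884,  1.56935882, -2.0240978 ]), 'contact_force': array([ 0.43634703, -0.13801159,  0.51531075]), 'moment': array([-0.01846339,  0.01774428,  0.02796725]), 'finger_gap': 85.53530790728018}
```

View pics/scene0.png

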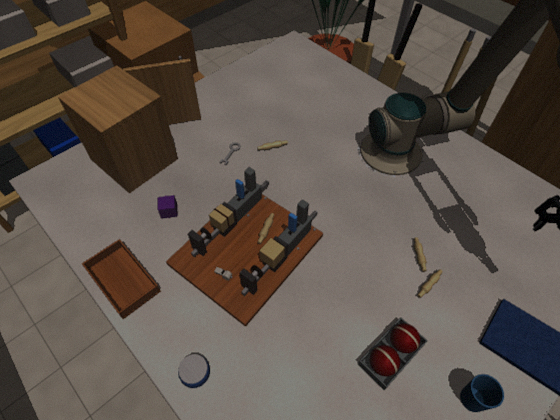

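View pics/side0.png

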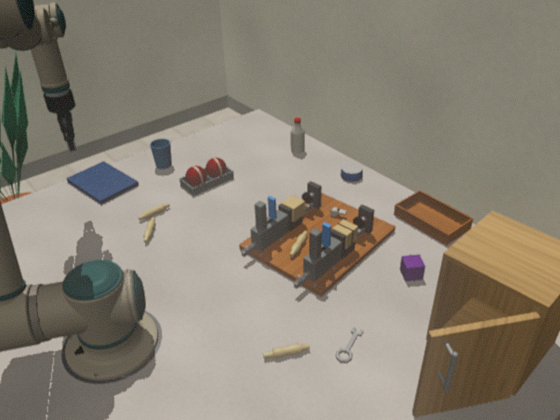

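View pics/wrist0.png

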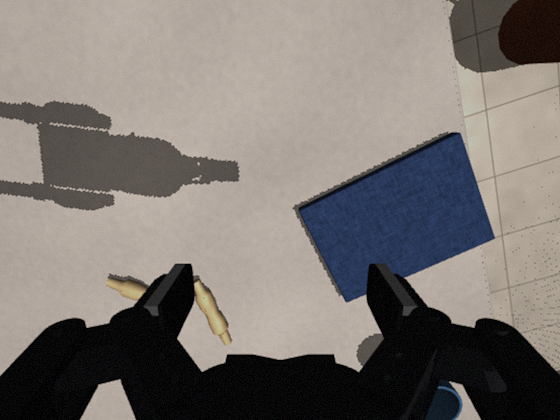

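```bash
python3 - <<'E'
import cv2,numpy as np
a=cv2.imread("pics/scene0.png")[160:330,160:330]; b=cv2.imread("pics/side0.png")[160:300,230:400]
cv2.imwrite("pics/crop_a.png",cv2.resize(a,None,fx=4.4/1.25,fy=4.4/1.25,interpolation=cv2.INTER_CUBIC))
cv2.imwrite("pics/crop_b.png",cv2.resize(b,None,fx=4,fy=4,interpolation=cv2.INTER_CUBIC))
E
```

```text
(no output)
```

View pics/crop_a.png

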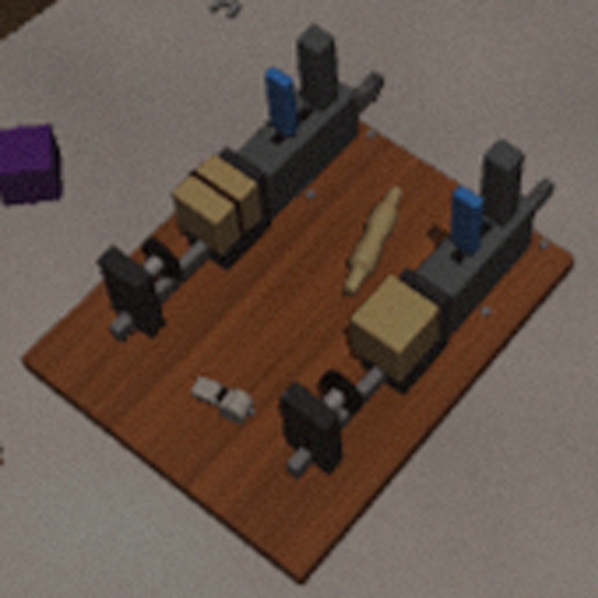

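View pics/crop_b.png

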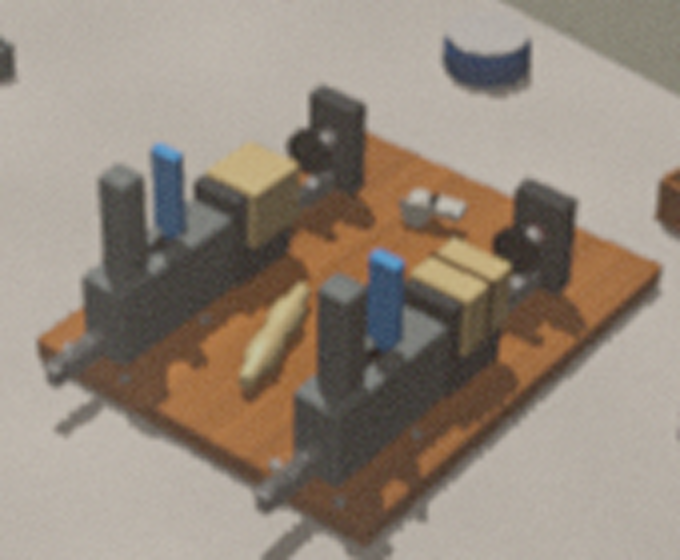

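```bash
cat > h.py <<'E'
import cv2,numpy as np
from workcell import bot,camera,get_calibration
def ray(c,p):
    d=np.linalg.inv(c["K"])@[p[0],p[1],1]; return -c["R"].T@c["t"], c["R"].T@d
def plane(c,p,z):
    o,d=ray(c,p); return o+d*(z-o[2])/d[2]
def tri(cs,ps):
    A=np.zeros((3,3));b=np.zeros(3)
    for c,p in zip(cs,ps):
        o,d=ray(c,p); d/=np.linalg.norm(d); M=np.eye(3)-np.outer(d,d); A+=M;b+=M@o
    return np.linalg.solve(A,b)
def proj(c,X):
    q=c["K"]@(c["R"]@np.asarray(X,float)+c["t"]); return q[:2]/q[2]
E
python3 - <<'E'
from h import *
C={n:get_calibration(n) for n in("scene","side")}
roi={"scene":(160,160,330,330),"side":(230,170,400,300)}
for n in C:
    im=cv2.imread(f"pics/{n}0.png"); h=cv2.cvtColor(im,cv2.COLOR_BGR2HSV)
    x0,y0,x1,y1=roi[n]
    m=cv2.inRange(h,(100,120,60),(115,255,255)); k=np.zeros_like(m);k[y0:y1,x0:x1]=m[y0:y1,x0:x1]
    N,l,s,ce=cv2.connectedComponentsWithStats(k)
    for i in range(1,N):
        if s[i,4]>20: print(n,"blue",s[i],ce[i])
    m=cv2.inRange(h,(4,130,40),(14,255,255)); k=np.zeros_like(m);k[y0:y1,x0:x1]=m[y0:y1,x0:x1]
    pts=cv2.findNonZero(k); 
    k=cv2.morphologyEx(k,cv2.MORPH_OPEN,np.ones((3,3)));
    cs=max(cv2.findContours(k,0,2)[0],key=cv2.contourArea)
    hull=cv2.convexHull(cs); ap=cv2.approxPolyN(hull,4) if hasattr(cv2,"approxPolyN") else hull
    ap=ap.reshape(-1,2); print(n,ap.tolist()); P=[plane(C[n],p,20) for p in ap]
    for i in range(4): print(P[i].round(0), np.linalg.norm(P[i]-P[i-1]).round(0))
E
```

```text
scene blue [236 180   7   6  27] [239.11111111 182.22222222]
scene blue [289 213   8   8  35] [292.74285714 216.2       ]
scene [[323, 233], [245, 326], [160, 258], [264, 195]]
[432.  83.  20.] 229.0
[788. 143.  20.] 361.0
[ 838. -174.   20.] 322.0
[ 467. -143.   20.] 372.0
side blue [323 223   7   6  23] [326.26086957 225.34782609]
side [[302, 259], [302, 281], [269, 262], [283, 239]]
[525. -88.  20.] 103.0
[ 468. -154.   20.] 87.0
[449. -38.  20.] 117.0
[541.  13.  20.] 106.0
```

```bash
python3 - <<'E'
from h import *
C={n:get_calibration(n) for n in("scene","side")}
f=560/1; s=600/170
a=lambda u,v:(160+u/s,160+v/s); b=lambda u,v:(230+u/4,160+v/4)
P=[plane(C["scene"],a(*p),20) for p in((25,360),(302,577),(573,262))]
for p in P: print(p.round(0))
print(np.linalg.norm(P[0]-P[1]),np.linalg.norm(P[1]-P[2]))
for p in((40,345),(366,525),(660,265)): print("side",plane(C["side"],b(*p),20).round(0))
for nm,p,q in(("postR top",(318,36),(343,284)),("postL top",(503,150),(121,174)),("trigR top",(279,73),(386,257)),("trigL top",(467,192),(167,151)),("jawR top",(130,258),(544,190)),("jawL top",(312,394),(337,97)),("headR top",(217,185),(463,270)),("headL top",(395,307),(252,167))):
    print(nm,tri([C["scene"],C["side"]],[a(*p),b(*q)]).round(1))
E
```

```text
[ 830. -150.   20.]
[783. 139.  20.]
[437.  85.  20.]
292.90201606187014 349.8153402203638
side [428.  69.  20.]
side [ 480. -215.   20.]
side [ 829. -159.   20.]
postR top [ 510.4 -153.3  164.7]
postL top [479.9  32.  164.9]
trigR top [ 555.3 -147.1  159.8]
trigL top [524.9  39.  159.5]
jawR top [ 735.8 -117.7  110.2]
jawL top [708.   67.2 110. ]
headR top [ 639.2 -134.2   98.1]
headL top [610.   50.2 100.3]
```

```bash
cat >> h.py <<'E'
from scipy.spatial.transform import Rotation as Ro
YAW=0.160
U=np.array([np.cos(YAW),np.sin(YAW),0]); Nn=np.array([-U[1],U[0],0])
POST=np.array([510.4,-153.3,0])
def tool(s): return Ro.from_euler("xyz",s["tcp_rot"]).as_matrix()
def goal(sign): 
    x=np.array([0,0,-1.]);y=sign*U; return np.c_[x,y,np.cross(x,y)]
def go(p,sign):
    s=bot.get_state(); R=tool(s); d=R.T@(np.asarray(p)-s["eef_pos"])/10
    r=Ro.from_matrix(R.T@goal(sign)).as_rotvec()
    print("t",s["time_s"],"pos",s["eef_pos"].round(1),"shift cm",d.round(2),"rot",r.round(3),"gap",round(s["finger_gap"],1),"F",s["contact_force"].round(1))
    e=s["eef_pos"]-POST; print("bench-rel post:",[round(float(v),1) for v in (e@U,e@Nn,s["eef_pos"][2])])
E
python3 - <<'E'
from h import *
print(tool(bot.get_state()).round(2))
for sg in(1,-1): go(list((POST+U*20)[:2])+[240],sg)
E
```

```text
[[-0.    0.32  0.95]
 [-0.    0.95 -0.32]
 [-1.   -0.   -0.  ]]
t 0.15 pos [183.9 544.4 230.6] shift cm [ -0.87 -54.71  55.03] rot [1.085e+00 1.000e-03 1.000e-03] gap 85.5 F [ 0.4 -0.1  0.5]
bench-rel post: [-211.2, 740.8, 230.6]
t 0.15 pos [183.9 544.4 230.6] shift cm [ -0.87 -54.71  55.03] rot [-2.057e+00 -2.000e-03  1.000e-03] gap 85.5 F [ 0.4 -0.1  0.5]
bench-rel post: [-211.2, 740.8, 230.6]
```

jog_arm --pt "-0.4 -4 4 0.12 0 0 1" --pt "-0.8 -8 8 0.24 0 0 1" --pt "-1 -12 12 0.36 0 0 1" --pt "-1 -16 16 0.48 0 0 1" --pt "-1 -20 20 0.6 0 0 1" --grip_force 40

```text
time_s: 0.78
eef_pos: [309.9, 289.6, 241.3]
tcp_rot: [1.091, 1.57, 0.162]
contact_force: [0.6, 0.7, 0.2]
finger_gap: 85.1
```

```bash
python3 -c "
from h import *
go(list((POST+U*20)[:2])+[245],1)"
```

```text
t 0.775 pos [309.9 289.6 241.3] shift cm [-0.37 -8.68 48.41] rot [ 0.482  0.    -0.   ] gap 85.1 F [0.6 0.7 0.2]
bench-rel post: [-127.3, 469.2, 241.3]
```

jog_arm --pt "0 -1 5.5 0.1 0 0 1" --pt "0 -2 11 0.2 0 0 1" --pt "0 -3 16.5 0.3 0 0 1" --pt "0 -4 22 0.4 0 0 1" --pt "-0.2 -5 27.5 0.48 0 0 1"

```text
time_s: 1.4
eef_pos: [435.2, 39.7, 243.2]
tcp_rot: [3.085, 1.57, 1.676]
contact_force: [0.4, 0.5, 0.8]
finger_gap: 85.4
```

```bash
python3 -c "
from h import *
go(list((POST+U*20)[:2])+[245],1)"
```

```text
t 1.4 pos [435.2  39.7 243.2] shift cm [-0.19  6.31 20.27] rot [ 0.002 -0.    -0.   ] gap 85.4 F [0.4 0.5 0.8]
bench-rel post: [-43.5, 202.6, 243.2]
```

jog_arm --pt "0 2 5 0 0 0 1" --pt "0 4 10 0 0 0 1" --pt "0 5 15 0 0 0 1" --pt "0 6.3 20.3 0 0 0 1" --pt "0 6.3 20.3 0 0 0 1"

```text
time_s: 2.02
eef_pos: [531.6, -152.0, 242.3]
tcp_rot: [-0.453, 1.57, -1.863]
contact_force: [0.2, -0.6, -1.0]
finger_gap: 84.9
```

```bash
python3 -c "
from h import *
go(list((POST+U*20)[:2])+[125],1)
for n in ('wrist','scene','side'):
    im=camera(n);cv2.imwrite(f'pics/{n}1.png',im[:,:,::-1])
c=get_calibration('wrist');print(-c['R'].T@c['t'],c['R'][2])
for q in [(0,165),(46,160),(46+6,160)]:
    print(q,proj(c,POST+U*q[0]+[0,0,q[1]]))
"
```

```text
t 2.025 pos [ 531.6 -152.   242.3] shift cm [11.73 -0.11 -0.22] rot [0.001 0.001 0.   ] gap 84.9 F [ 0.2 -0.6 -1. ]
bench-rel post: [21.1, -2.1, 242.3]
[517.60352001 -73.95689195 384.681855  ] [ 0.04686481 -0.28524628 -0.95730781]
(0, 165) [254.58074465 225.0909315 ]
(46, 160) [312.40817031 223.33039903]
(52, 160) [319.88203536 223.37002897]
```

View pics/wrist1.png

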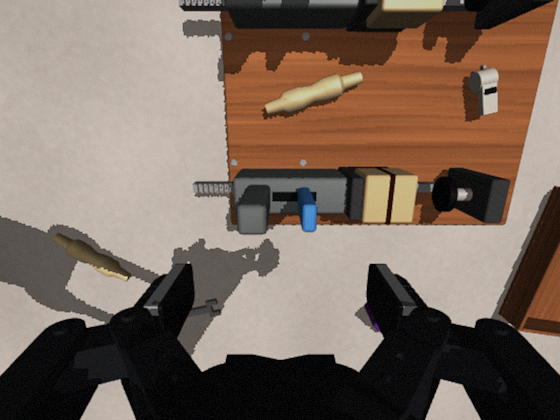

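View pics/scene1.png

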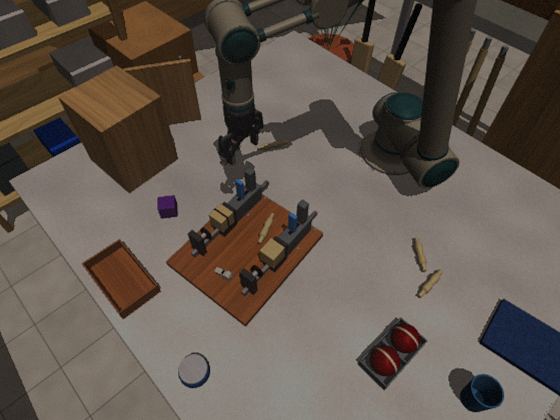

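```bash
python3 -c "
import cv2
a=cv2.imread('pics/wrist1.png')[150:250,190:330]
cv2.imwrite('pics/w1c.png',cv2.resize(a,None,fx=5.5,fy=5.5,interpolation=cv2.INTER_CUBIC))"
```

```text
(no output)
```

View pics/w1c.png

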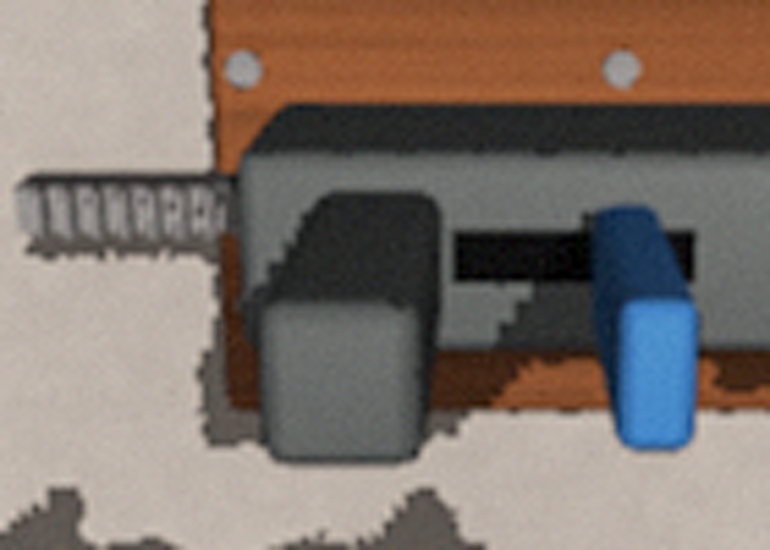

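```bash
python3 -c "
from h import *
c=get_calibration('wrist')
g=lambda u,v:(190+u/5.5,150+v/5.5)
for n,p,z in (('post',(340,382),165),('trig',(658,374),160),('postback',(264,385),165),('trigfront',(696,374),160)):
    X=plane(c,g(*p),z); e=X-POST; print(n,X.round(1),'bench',round(e@U,1),round(e@Nn,1))
A=plane(c,g(340,382),165)
for p in((418,195),(460,192)): X=plane(c,p,75);e=X-POST;print('px',p,e@U,e@Nn)
"
```

```text
post [ 507.6 -149.   165. ] bench -2.1 4.7
trig [ 552.7 -141.9  160. ] bench 43.6 4.5
postback [ 497.  -151.3  165. ] bench -12.9 4.1
trigfront [ 558.2 -141.   160. ] bench 49.1 4.5
px (418, 195) 168.19882520843163 3.6041651343313106
px (460, 192) 212.71310700383356 7.14995541390951
```

jog_arm --pt "2 -0.2 -0.5 0 0 0 1" --pt "4 -0.2 -0.5 0 0 0 1" --pt "6 -0.2 -0.5 0 0 0 1" --pt "7 -0.2 -0.5 0 0 0 1" --pt "7 -0.2 -0.5 0 0 0 1"

```text
time_s: 2.8
eef_pos: [527.0, -142.7, 173.0]
tcp_rot: [-2.334, 1.57, 2.545]
contact_force: [0.4, -0.3, 0.2]
finger_gap: 85.4
```

```bash
cat > look.py <<'E'
import sys
from h import *
k=sys.argv[1]
go(list((POST+U*19+Nn*3)[:2])+[112],1)
im=camera('wrist');side=camera('side');sc=camera('scene')
r=lambda a,f:cv2.resize(a[:,:,::-1],None,fx=f,fy=f,interpolation=cv2.INTER_CUBIC)
s=r(side[170:290,240:390],2.6); t=r(sc[140:280,160:310],2.3)
w=im[:,:,::-1]
H=max(s.shape[0],t.shape[0]); cv=np.zeros((H,s.shape[1]+t.shape[1],3),np.uint8)
cv[:s.shape[0],:s.shape[1]]=s; cv[:t.shape[0],s.shape[1]:]=t
cv2.imwrite(f'pics/f{k}.png',cv); cv2.imwrite(f'pics/w{k}.png',w)
E
python3 look.py 2
```

```text
t 2.8 pos [ 527.  -142.7  173. ] shift cm [6.1  0.09 0.49] rot [ 0.006 -0.001  0.001] gap 85.4 F [ 0.4 -0.3  0.2]
bench-rel post: [18.1, 7.8, 173.0]
```

View pics/f2.png

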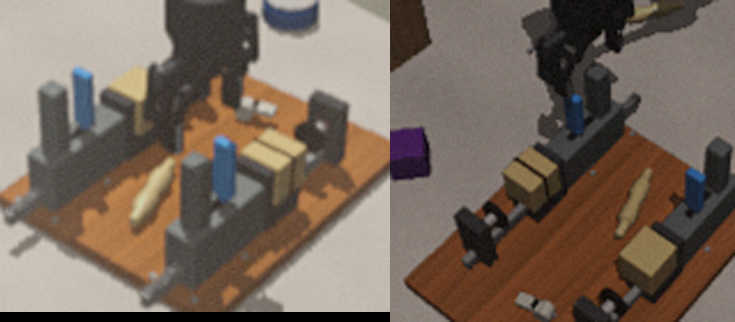

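View pics/w2.png

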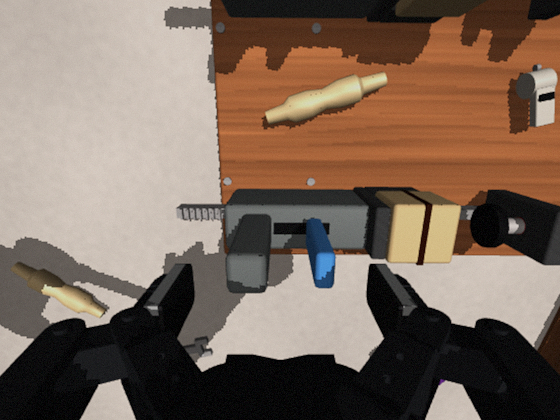

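```bash
python3 -c "
from h import *
go(list((POST+U*19+Nn*4)[:2])+[112],1)
c=get_calibration('wrist')
for n,p,z in (('post',(247.5,273),165),('trig',(325,270),160)):
    X=plane(c,p,z); e=X-POST; print(n,X.round(1),'bench',round(e@U,1),round(e@Nn,1))
"
```

```text
t 2.95 pos [ 528.1 -143.7  174.2] shift cm [ 6.22 -0.01  0.26] rot [ 0.005  0.001 -0.002] gap 85.4 F [ 0.2 -0.2  0.1]
bench-rel post: [19.0, 6.6, 174.2]
post [ 511.2 -153.9  165. ] bench 0.7 -0.7
trig [ 555.6 -147.2  160. ] bench 45.6 -1.2
```

jog_arm --pt "0 0.1 0.5 0 0 0 1" --pt "2 0.1 0.5 0 0 0 1" --pt "4 0.1 0.5 0 0 0 1" --pt "6 0.1 0.5 0 0 0 1" --pt "6.2 0.1 0.5 0 0 0 1"

```text
time_s: 3.58
eef_pos: [528.7, -148.7, 110.4]
tcp_rot: [-2.127, 1.568, 2.75]
contact_force: [-0.2, -0.6, -0.1]
finger_gap: 85.5
```

```bash
python3 look.py 3; python3 -c "
from h import *
go(list((POST+U*19+Nn*0)[:2])+[112],1)"
```

```text
t 3.575 pos [ 528.7 -148.7  110.4] shift cm [-0.16  0.02 -0.13] rot [ 0.005 -0.001  0.002] gap 85.5 F [-0.2 -0.6 -0.1]
bench-rel post: [18.8, 1.7, 110.4]
t 3.725 pos [ 530.1 -149.1  112.1] shift cm [ 0.01 -0.11  0.11] rot [ 0.005  0.001 -0.001] gap 85.2 F [-0.3  0.5 -0.3]
bench-rel post: [20.1, 1.1, 112.1]
```

View pics/f3.png

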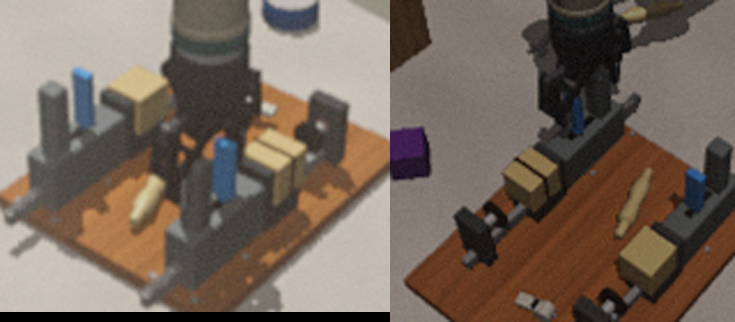

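View pics/w3.png

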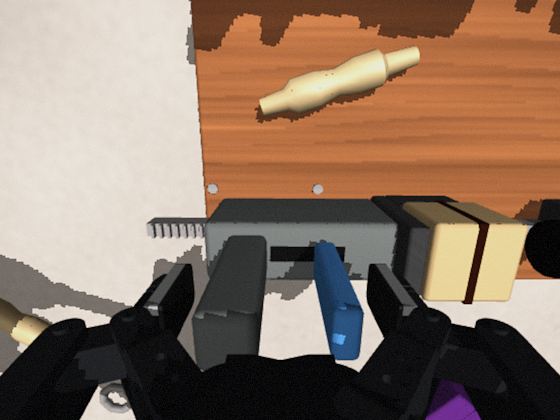

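```bash
python3 -c "
from h import *
s=bot.get_state();p=s['eef_pos'];
for n in ('wrist','scene','side'):
    c=get_calibration(n)
    print(n,'cam',(-c['R'].T@c['t']).round(0))
    for nm,X in (('tcp',p),('tcp+19',p+[0,0,19]),('rear pad up13+19',p-42*U+[0,0,32]),('front pad',p+42*U+[0,0,32]),('post165',POST+[0,0,165]),('post123',POST+[0,0,123])): 
        print(nm,proj(c,X).round(1))
"
python3 - <<'E'
import cv2
a=cv2.imread('pics/f3.png'); cv2.imwrite('pics/f3b.png',cv2.resize(a[:,100:650],None,fx=1.45,fy=1.45))
E
```

```text
wrist cam [518. -75. 254.]
tcp [279.8 269.3]
tcp+19 [279.9 288.6]
rear pad up13+19 [181.8 304.6]
front pad [377.8 305.3]
post165 [224.3 341.5]
post123 [239.4 281.5]
scene cam [ 993.  481. 1077.]
tcp [246.  186.2]
tcp+19 [245.6 182.1]
rear pad up13+19 [254.7 170.6]
front pad [235.7 188.1]
post165 [249.2 170.1]
post123 [249.9 179.5]
side cam [-211. -926. 1001.]
tcp [319.  243.1]
tcp+19 [319.1 237.4]
rear pad up13+19 [308.9 241.5]
front pad [329.2 225.7]
post165 [314.8 231. ]
post123 [314.5 243.9]
```

View pics/f3b.png

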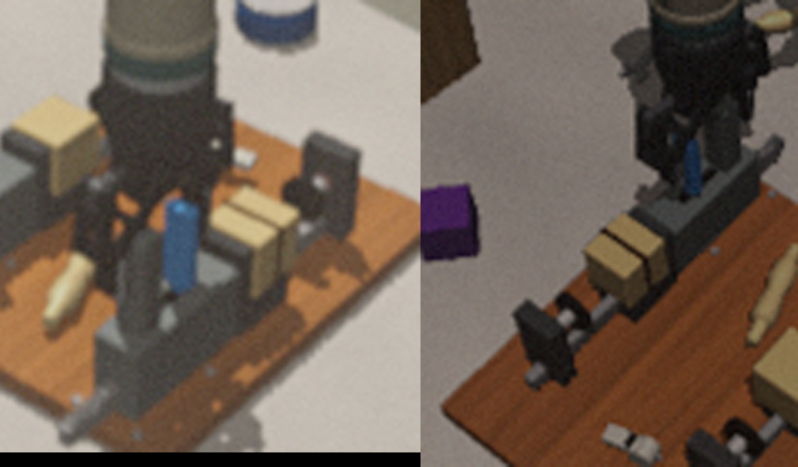

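jog_arm --pt "0 -0.5 0 0 0 0 1" --pt "0 -1 0 0 0 0 1" --pt "0 -1.3 0 0 0 0 1" --pt "0 -1.6 0 0 0 0 1" --pt "0 -1.6 0 0 0 0 1" --grip_force 60

```text
time_s: 4.35
eef_pos: [515.2, -151.0, 111.7]
tcp_rot: [1.518, 1.567, 0.112]
contact_force: [4.8, 2.1, -2.4]
finger_gap: 85.2
```

```bash
python3 look.py 4
```

```text
t 4.35 pos [ 515.2 -151.   111.7] shift cm [-0.03  1.39 -0.14] rot [ 0.004  0.    -0.004] gap 85.2 F [ 4.8  2.1 -2.4]
bench-rel post: [5.1, 1.5, 111.7]
```

View pics/w4.png

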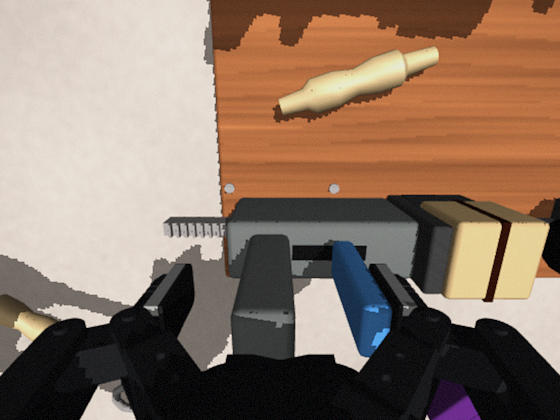

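jog_arm --pt "0 -0.4 0 0 0 0 1" --pt "0 -0.8 0 0 0 0 1" --pt "0 -1.2 0 0 0 0 1" --pt "0 -1.5 0 0 0 0 1" --pt "0 -1.5 0 0 0 0 1"

```text
time_s: 5.12
eef_pos: [500.7, -153.3, 111.6]
tcp_rot: [1.551, 1.566, 0.144]
contact_force: [6.5, 2.4, -2.3]
finger_gap: 85.5
```

```bash
python3 look.py 5
```

```text
t 5.125 pos [ 500.7 -153.3  111.6] shift cm [-0.02  2.86 -0.13] rot [ 0.004  0.    -0.004] gap 85.5 F [ 6.5  2.4 -2.3]
bench-rel post: [-9.6, 1.5, 111.6]
```

View pics/w5.png

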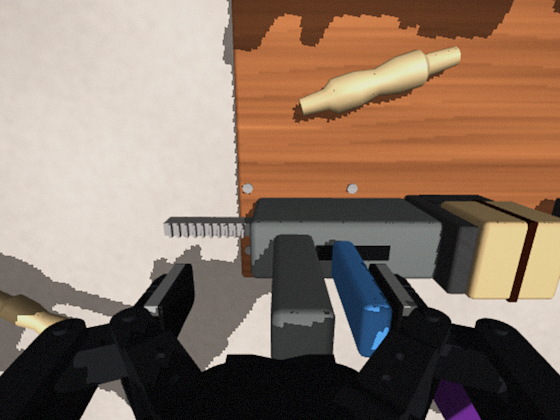

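View pics/f5.png

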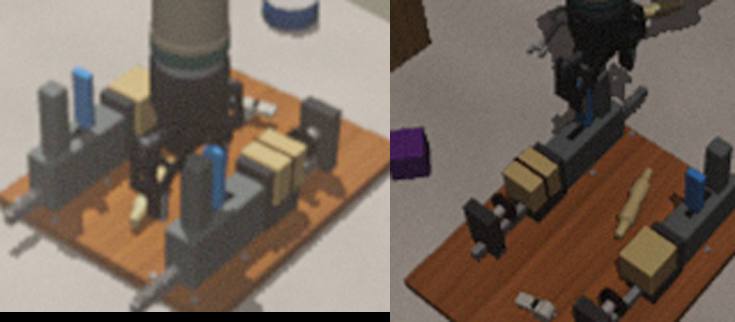

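jog_arm --pt "0 0.6 0 0 0 0 1" --pt "0 1.2 0 0 0 0 1" --pt "0 1.8 0 0 0 0 1" --pt "0 2.2 0 0 0 0 1" --pt "0 2.2 0 0 0 0 1"

```text
time_s: 5.9
eef_pos: [519.9, -150.0, 110.8]
tcp_rot: [-1.843, 1.569, 3.034]
contact_force: [-0.1, 0.0, -0.9]
finger_gap: 85.3
```

```bash
cat > look2.py <<'E'
import sys
from h import *
k=sys.argv[1]
go(list((POST+U*19+Nn*3)[:2])+[112],1)
im=camera('wrist');side=camera('side');sc=camera('scene')
r=lambda a,f:cv2.resize(a[:,:,::-1],None,fx=f,fy=f,interpolation=cv2.INTER_CUBIC)
s=r(side[195:255,300:375],5.2); t=r(sc[195:265,180:255],5.2); w=r(im[200:300,130:290],2.4); 
cv=np.zeros((600,790,3),np.uint8)
cv[:s.shape[0],:s.shape[1]]=s; cv[:t.shape[0],395:395+t.shape[1]]=t; cv[355:355+w.shape[0],:w.shape[1]]=w
f=r(im[225:395,320:480],1.4); cv[365:365+f.shape[0],395:395+f.shape[1]]=f[:235]
cv2.imwrite(f'pics/z{k}.png',cv)
s=bot.get_state(); e=s['eef_pos']-POST; print('after u',round(e@U,1),'F along u',round(s['contact_force']@U,1),s['time_s'])
E
python3 look2.py 6
```

```text
t 5.9 pos [ 519.9 -150.   110.8] shift cm [-0.12  0.91 -0.12] rot [ 0.005 -0.001  0.002] gap 85.3 F [-0.1  0.  -0.9]
bench-rel post: [9.9, 1.7, 110.8]
after u 9.9 F along u -0.1 6.05
```

View pics/z6.png

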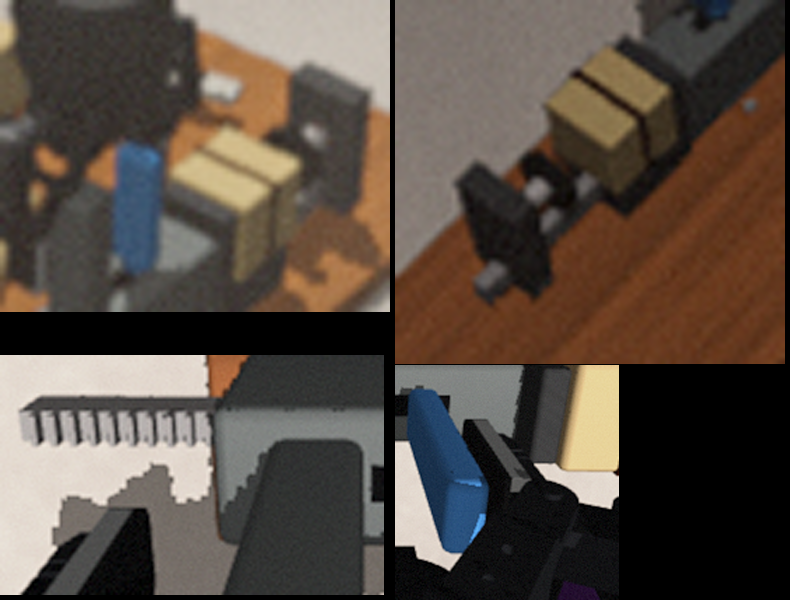

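```bash
python3 - <<'E'
from h import *
c=get_calibration('scene');s=c
f=lambda u,v:(180+(u-395)/5.2,195+v/5.2)
# initial jaw plate top centre from crop_a (130,258)
for n,p,z in(('jaw0',(160+130/3.529,160+258/3.529),107),('jaw now',f(503,212),107),('head top centre',f(612,97),100),('head front top corners',f(548,105),100),('',f(622,150),100)):
    X=plane(c,p,z);e=X-POST;print(n,round(e@U,1),round(e@Nn,1))
# initial pad: face rim
E
python3 - <<'E'
import cv2
a=cv2.imread('pics/scene0.png')[195:265,180:255]
b=cv2.imread('pics/z6.png')[0:364,395:785]
cv2.imwrite('pics/cmp.png',cv2.hconcat([cv2.resize(a,None,fx=5.2,fy=5.2,interpolation=2),b]))
E
```

```text
jaw0 225.6 -0.2
jaw now 225.1 14.3
head top centre 132.1 5.3
head front top corners 157.7 -18.5
 154.6 33.1
```

View pics/cmp.png

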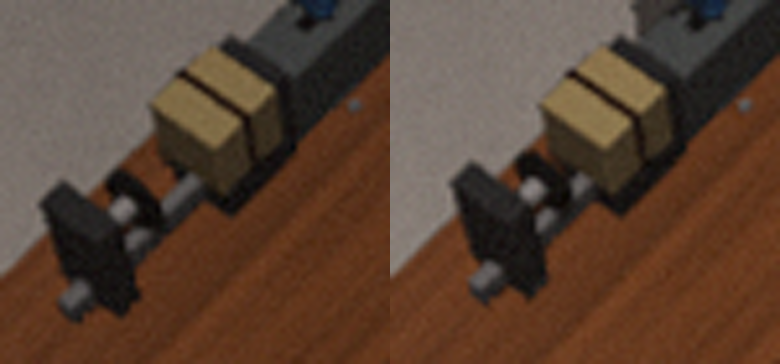

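jog_arm --pt "0 -0.6 0 0 0 0 1" --pt "0 -1.2 0 0 0 0 1" --pt "0 -1.7 0 0 0 0 1" --pt "0 -2.2 0 0 0 0 1" --pt "0 -2.2 0 0 0 0 1"

```text
time_s: 6.68
eef_pos: [500.0, -153.5, 111.2]
tcp_rot: [1.564, 1.567, 0.158]
contact_force: [6.6, 1.4, -5.4]
finger_gap: 85.2
```

```bash
python3 look2.py 7
```

```text
t 6.675 pos [ 500.  -153.5  111.2] shift cm [-0.07  2.93 -0.14] rot [ 0.004  0.    -0.003] gap 85.2 F [ 6.6  1.4 -5.4]
bench-rel post: [-10.3, 1.5, 111.2]
after u -10.2 F along u 6.8 6.825
```

View pics/z7.png

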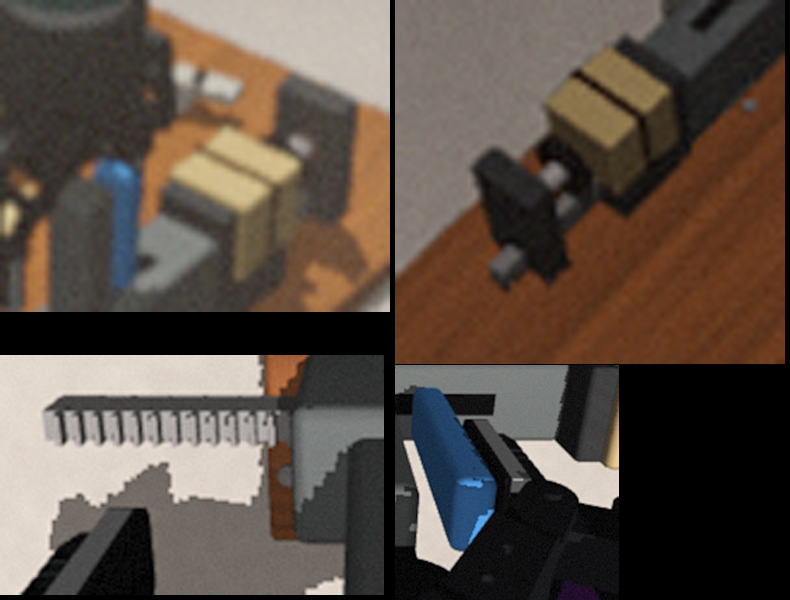

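jog_arm --pt "0 0.6 0 0 0 0 1" --pt "0 1.2 0 0 0 0 1" --pt "0 1.8 0 0 0 0 1" --pt "0 2.2 0 0 0 0 1" --pt "0 2.2 0 0 0 0 1"

```text
time_s: 7.45
eef_pos: [520.3, -150.0, 111.2]
tcp_rot: [-1.9, 1.57, 2.978]
contact_force: [-0.2, 0.0, -0.3]
finger_gap: 85.9
```

```bash
python3 look2.py 8
```

```text
t 7.45 pos [ 520.3 -150.   111.2] shift cm [-0.08  0.87 -0.12] rot [ 0.005 -0.     0.001] gap 85.9 F [-0.2  0.  -0.3]
bench-rel post: [10.3, 1.7, 111.2]
after u 10.1 F along u 0.6 7.6
```

jog_arm --pt "0 -0.4 0 0 0 0 1" --pt "0 -0.8 0 0 0 0 1" --pt "0 -1.1 0 0 0 0 1" --pt "0 -1.4 0 0 0 0 1" --pt "0 -1.4 0 0 0 0 1"

```text
time_s: 8.22
eef_pos: [508.1, -152.1, 111.2]
tcp_rot: [1.618, 1.567, 0.212]
contact_force: [6.3, 2.8, -5.3]
finger_gap: 85.6
```

```bash
python3 look2.py 9
```

```text
t 8.225 pos [ 508.1 -152.1  111.2] shift cm [-0.07  2.11 -0.13] rot [ 0.004 -0.    -0.003] gap 85.6 F [ 6.3  2.8 -5.3]
bench-rel post: [-2.1, 1.6, 111.2]
after u -1.9 F along u 5.9 8.375
```

View pics/z9.png

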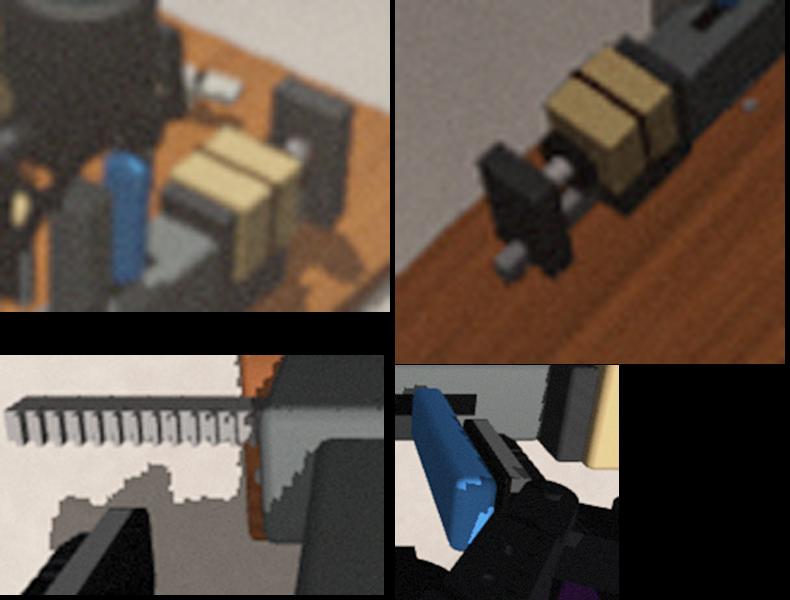

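jog_arm --pt "0 -0.3 0 0 0 0 1" --pt "0 -0.5 0 0 0 0 1" --pt "0 -0.5 0 0 0 0 1"

```text
time_s: 8.75
eef_pos: [503.4, -152.8, 111.2]
tcp_rot: [1.604, 1.567, 0.198]
contact_force: [7.5, 2.2, -4.0]
finger_gap: 85.4
```

jog_arm --pt "0 -0.2 0 0 0 0 1" --pt "0 -0.4 0 0 0 0 1" --pt "0 -0.4 0 0 0 0 1"

```text
time_s: 9.12
eef_pos: [500.8, -153.3, 111.2]
tcp_rot: [1.596, 1.564, 0.189]
contact_force: [11.0, 2.8, -7.2]
finger_gap: 85.5
```

```bash
python3 look2.py 10
```

```text
t 9.125 pos [ 500.8 -153.3  111.2] shift cm [-0.07  2.85 -0.13] rot [ 0.004 -0.    -0.006] gap 85.5 F [11.   2.8 -7.2]
bench-rel post: [-9.5, 1.6, 111.2]
after u -9.5 F along u 11.0 9.275
```

View pics/z10.png

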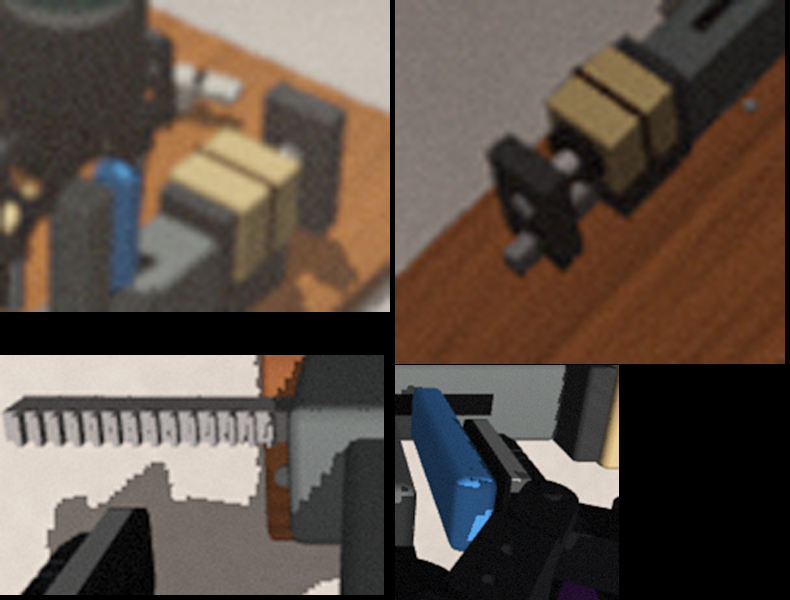

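jog_arm --pt "0 0.6 0 0 0 0 1" --pt "0 1.2 0 0 0 0 1" --pt "0 1.8 0 0 0 0 1" --pt "0 2.1 0 0 0 0 1" --pt "0 2.1 0 0 0 0 1"

```text
time_s: 9.9
eef_pos: [518.0, -150.4, 111.1]
tcp_rot: [-1.752, 1.569, 3.126]
contact_force: [-1.0, 0.9, -0.1]
finger_gap: 85.2
```

```bash
python3 look2.py 11
```

```text
t 9.9 pos [ 518.  -150.4  111.1] shift cm [-0.09  1.1  -0.13] rot [ 0.005 -0.     0.001] gap 85.2 F [-1.   0.9 -0.1]
bench-rel post: [8.0, 1.6, 111.1]
after u 7.9 F along u -0.3 10.05
```

jog_arm --pt "0 -0.3 0 0 0 0 1" --pt "0 -0.6 0 0 0 0 1" --pt "0 -0.9 0 0 0 0 1" --pt "0 -0.9 0 0 0 0 1"

```text
time_s: 10.55
eef_pos: [512.1, -151.4, 111.2]
tcp_rot: [1.578, 1.565, 0.172]
contact_force: [9.8, 2.7, -5.5]
finger_gap: 85.5
```

```bash
python3 look2.py 12
```

```text
t 10.55 pos [ 512.1 -151.4  111.2] shift cm [-0.08  1.7  -0.14] rot [ 0.004 -0.    -0.005] gap 85.5 F [ 9.8  2.7 -5.5]
bench-rel post: [2.0, 1.6, 111.2]
after u 2.1 F along u 8.7 10.7
```

View pics/z12.png

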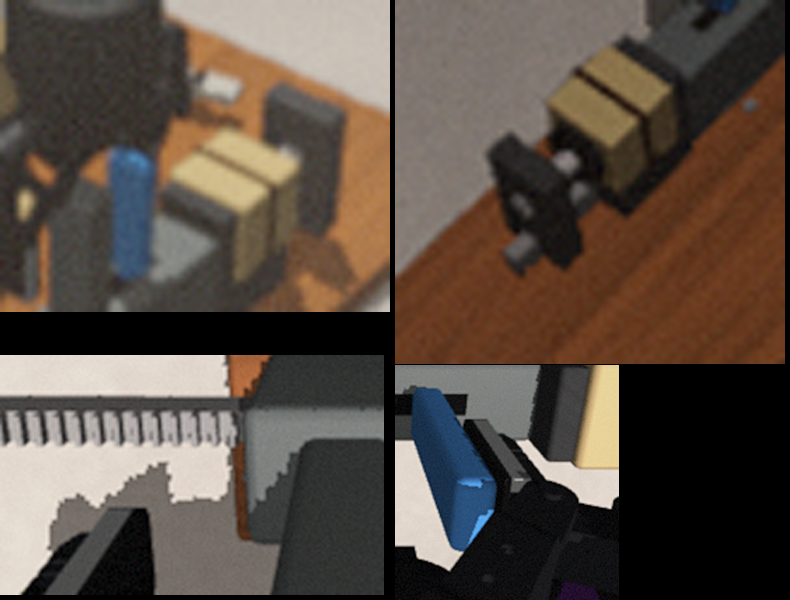

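jog_arm --pt "0 -0.2 0 0 0 0 1" --pt "0 -0.4 0 0 0 0 1" --pt "0 -0.4 0 0 0 0 1"

```text
time_s: 11.08
eef_pos: [509.4, -151.9, 111.1]
tcp_rot: [1.578, 1.563, 0.171]
contact_force: [11.9, 4.0, -7.9]
finger_gap: 85.4
```

```bash
python3 look2.py 13
```

```text
t 11.075 pos [ 509.4 -151.9  111.1] shift cm [-0.08  1.98 -0.14] rot [ 0.004 -0.    -0.008] gap 85.4 F [11.9  4.  -7.9]
bench-rel post: [-0.8, 1.6, 111.1]
after u -0.7 F along u 11.8 11.225
```

View pics/z13.png

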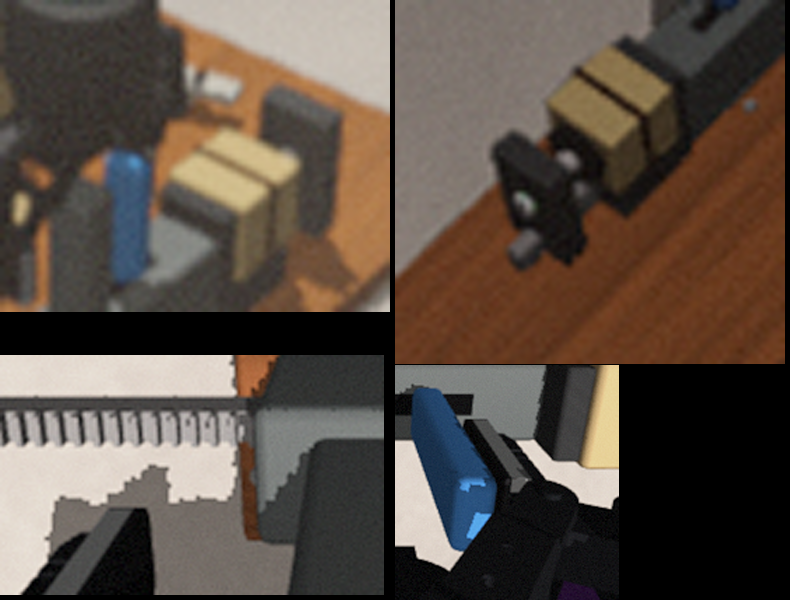

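jog_arm --pt "0 -0.2 0 0 0 0 1" --pt "0 -0.4 0 0 0 0 1" --pt "0 -0.5 0 0 0 0 1" --pt "0 -0.5 0 0 0 0 1"

```text
time_s: 11.72
eef_pos: [505.7, -152.5, 111.0]
tcp_rot: [1.578, 1.561, 0.171]
contact_force: [14.7, 4.8, -10.6]
finger_gap: 85.5
```

```bash
python3 look2.py 14
```

```text
t 11.725 pos [ 505.7 -152.5  111. ] shift cm [-0.07  2.35 -0.14] rot [ 0.004 -0.    -0.01 ] gap 85.5 F [ 14.7   4.8 -10.6]
bench-rel post: [-4.5, 1.6, 111.0]
after u -4.5 F along u 15.7 11.875
```

View pics/z14.png

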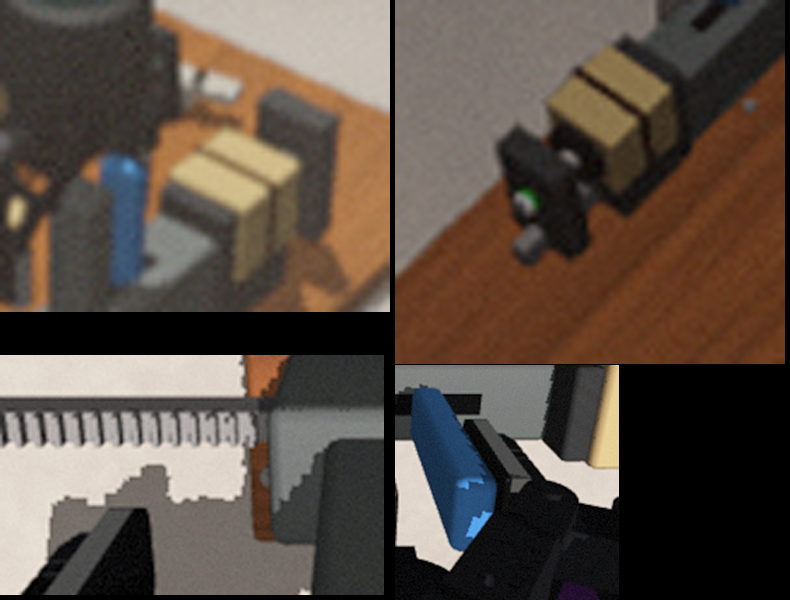

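jog_arm --pt "0 0 0 0 0 0 1" --pt "0 -0.1 0 0 0 0 1" --pt "0 -0.1 0 0 0 0 1" --pt "0 -0.1 0 0 0 0 1" --pt "0 -0.1 0 0 0 0 1"

```text
time_s: 12.5
eef_pos: [505.0, -152.6, 111.0]
tcp_rot: [1.577, 1.56, 0.17]
contact_force: [16.4, 4.8, -10.5]
finger_gap: 85.4
```

```bash
python3 look2.py 15; python3 look2.py 16
```

```text
t 12.5 pos [ 505.  -152.6  111. ] shift cm [-0.07  2.42 -0.14] rot [ 0.004 -0.    -0.01 ] gap 85.4 F [ 16.4   4.8 -10.5]
bench-rel post: [-5.2, 1.5, 111.0]
after u -5.2 F along u 16.3 12.65
t 12.65 pos [ 505.  -152.6  111. ] shift cm [-0.07  2.42 -0.13] rot [ 0.004 -0.    -0.01 ] gap 85.3 F [ 15.6   5.3 -11.2]
bench-rel post: [-5.2, 1.6, 111.0]
after u -5.2 F along u 16.1 12.8
```

View pics/z16.png

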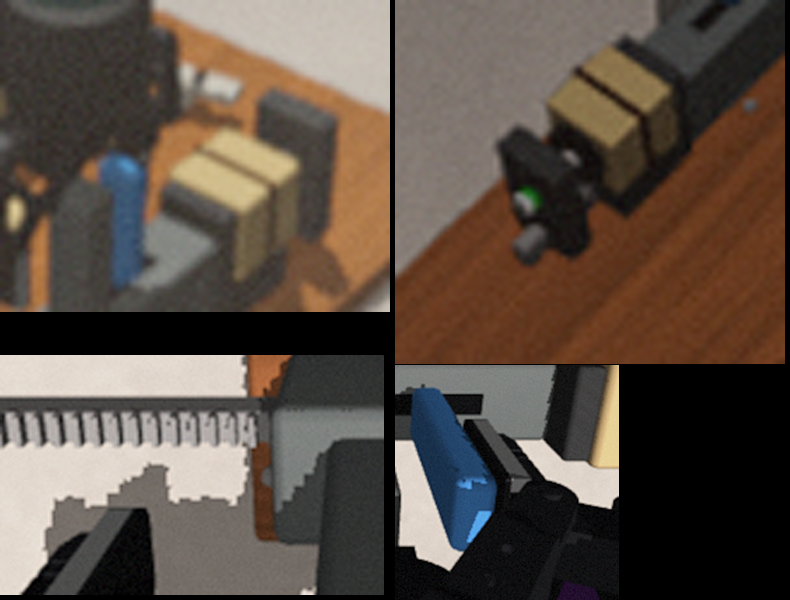

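The picture shows white and then green rod behind the jaw at about (525,200) in the crop, with no red. The head is upright and the trigger pull is steady at 16 N, so I am handing in.

```bash
python3 -c "
from h import *
bot.job_done(); s=bot.get_state(); print(s['time_s'],s['contact_force'].round(1),s['eef_pos'].round(1))"
```

```text
the job is handed in; nothing more can be done
the job is handed in; nothing more can be done
```

The glued head is clamped in the right clamp with green showing and no red, and I handed the job in with the trigger still held squeezed. The hand-in gives no verdict.

- **Choice:** The seamed head sat in the right clamp, at scene pixel (222,216). The plain head at (272,252) and the purple cube at (167,206) were left alone.
- **Pumping:** I put the open gripper over the post and trigger and pulled the trigger back with the arm. That took three full pumps, and the last one stayed held on the fourth squeeze.
- **Last checks, at 12.8 s:**
  - White and then green rod shows behind the jaw.
  - I estimate the pad is pressed in by about 7 to 8 mm, from the force and the arm's travel. This was not measured directly.
  - The pull on the trigger is steady at about 16 N and the arm is at rest.
  - The head stands upright between the pad and the fixed jaw.
- **What disagreed or was not checked:**
  - The first wrist-camera fix of the post was about 5 mm off the other two cameras. A closer look agreed with them, so I used that.
  - I did not measure the left clamp and the other items again at the end; the arm did not go near the left jaw or the sound head.
  - The state reading I asked for after the hand-in was refused, so the last readings are from just before it.

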